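Walk a plaster mould block round to sit flush against the fence

TASK

Using only pushes with the fingertips or the outside of the fingers, walk the plaster mould block round on the worktop, nudging one end and then the other as needed, until one of its long sides lies flush along the metal-faced side of the fence, with neither end of the block sticking out past the ends of the fence. Do not grip, lift or tip the block, and leave the other things on the worktop where they are. Leave it resting there.

Things in the scene. Friction and masses are not known exactly. Their poses are not given: they have to be found in the camera images.
- block: Loose white plaster mould half: plain block 130 long (its x) x 80 wide (its y) x 55 mm high, edges rounded, two low round keys on top (8 mm high). 0.55 to 0.95 kg; slides with friction and stays where left; pushed near one end it turns about a point some 3 to 5 cm past its middle. Origin: centre of its underside, z = 0. The long sides are alike: either may go to the fence.
- fence: Fixed wooden batten, aluminium strip on its working side, 200 long (its x) x 33 x 35 mm high, two bolt heads reach 42 mm. Origin: worktop height, half-way along, on the aluminium face. y points from that face back into the wood: the block starts on the -y side. Flush and centred, the block's origin is at x = 0, y = -0.040 in this frame; up to 35 mm either way along x is fine.
- screw_box: Bystander: small closed box 62 x 82 x 36 mm; origin: centre of its underside.
- scrub_brush: Bystander: wooden scrub brush lying bristles up, 62 x 150 (its y) x 34 mm; origin: centre of its underside.
- dusting_brush: Bystander: flat brush lying down, 38 x 198 (its y) x 14 mm; origin: centre of its underside.
- masking_tape: Bystander: roll of tape lying flat, 100 mm across, 25 mm high; origin: centre of its underside. It lies before a fixed steel cabinet 255 mm high, whose nearest upright corner stands at about x = 0.60, y = -0.16 and whose sides run from there at 45 degrees, away from the robot: keep the gripper clear of it. A low beam runs along x + y = 0.78 or so, the brick wall just behind it.
- plaster_shard8: Bystander: broken plaster chip 48 x 56 x 23 mm, lying off the robot-side end of the fence; origin: centre of its underside.

How it is judged:
By the outcome, as a careful person would: the job done as asked, in the order asked, and still so for the second after the job is handed in, with the robot touching nothing.
It also fails if it takes over 72 s, if anything falls off the work surface, if the arm or the gripper's body presses on something with over 40 N, if the wrist force passes 120 N, or if a joint passes its speed limit or range.

ROBOT

A 6-joint arm with a two-finger parallel gripper is mounted at the origin on the work surface; the furniture and walls round the work are solid. World frame = base frame: x ahead of the robot, y to its left, z up, the work surface at z = 0. Lengths are in mm, angles in rad, forces in N, time in s.
With the tool pointing down it reaches from about 350 to 775 mm from the base axis. Payload 7.3 kg.
Tool frame: the origin (TCP) lies at the centre of the arm's flange, where the gripper is bolted on; the fingertips stand 178 mm ahead of it and the grasp point (between the pads) lies 159 mm ahead of it; z points along the fingers, y is the direction in which the jaws open and shut (so a half turn about z gives the same grasp; the last joint's range is limited). The gripper opens to 92 mm and grips with 3 to 60 N. Pads are 19 mm wide; open, the fingers measure 130 mm over their backs; the gripper's body (75 mm by 190 mm) begins 47 mm behind the grasp point.
Start: joints at [1.118, 0.342, 1.524, -0, 1.275, -0.146], TCP at [158.533, 500.495, 404.741] pointing down, gripper open.
Joint ranges: [-2.53, 2.53], [-0.77, 2.02], [0.04, 2.7], [-1, 4.14], [0.28, 2.66], [-3.11, 3.11]. Speed limits (rad/s): [2.57, 2.57, 3.14, 3.14, 3.14, 3.14].

INTERFACE

Orientations are given as [roll, pitch, yaw] about the fixed x, y, z axes, in that order (R = Rz(yaw) Ry(pitch) Rx(roll)).
In Python, from plant import get_obs, capture, close_job gives the robot as it stands. The module is installed in compiled form; this text tells all that it offers.
- The arm moves only by the shell command python3 -m pendant 'ROWS'. ROWS is JSON, a list of rows, each a list of 3 entries, a list of its own where there are three numbers: the shift along the tool's x, y, z in m, then the turn, a rotation vector about the tool's x, y, z in rad, then the finger opening in m, from 0 to 0.0918. In form: [[[tx, ty, tz], [wx, wy, wz], fingers], ...]. A call has 1 to 10 rows; each row is the pose to reach, as a shift and turn from the pose commanded when the call began, along the tool's axes at that moment; what a row does not reach only later rows make up. A row lasts 1/12 s, in which the tool goes at most 41.7 mm and 7.16 degrees, less where a joint would pass 70% of its speed; a pose out of reach is approached as far as the arm can. A call with a gripper value outside its range is refused whole. The fingers move at their own pace and stop on an object; the grip force is fixed at half the most. Time passes only in rows, so rows that repeat a pose let the fingers close. It gives the time, the measured TCP pose, the force and the opening at its end, in the units of the state.
- get_obs(): the state, without advancing time (a new reading comes with each control period).
- capture(name): name is "scene" or "top" or "wrist"; returns a dict with "color" (420x560x3 uint8, red, green, blue), "mtx" (3x3 intrinsics, pixels), "dist" ([k1, k2, p1, p2, k3] as OpenCV has them; the pictures are not rectified), "rvec" (rotation vector, rad) and "tvec" (3), from world to camera coordinates, as OpenCV has them. Camera axes: x right, y down, z forward; pixel columns grow to the right and rows downward; lengths in mm; the calibration is good to about 2 mm. A picture is of the moment at which its call begins. There is no depth.
- close_job(): hands the job in, once; it reports no verdict.
The state is a dict: "time": time; "joint_positions": joint angles; "dq": joint speeds; "tau": joint torques, N m; "tool_pos": TCP position; "tcp_rot": TCP orientation; "contact_force": force on the tool from outside, world axes, zero at the start; "moment": the same for the moment, N m; "grip_width": finger opening in mm.
Only numpy, scipy, OpenCV 4.12 (cv2) and the standard library are available. Lean on these libraries where they do the work, as an engineer would, in place of code of your own. Each camera call takes 0.05 s, during which the arm holds its last target. There are 200 camera calls.

## Working session

There is one attempt and no reset: what is moved stays moved. The work goes in short steps, Python scripts to look and compute and a shell command to move; the robot and the scene stay as the last step left them, time stands still between calls to the robot, and variables do not carry over. Pictures are saved under pics/ and viewed, about 8 in all and at most 12, crops included, and the job is handed in when it is done.

```bash
mkdir -p pics; cat > h.py <<'E'
import numpy as np, cv2
from plant import get_obs, capture
def snap(n,f):
    c=capture(n); cv2.imwrite(f'pics/{f}.png',cv2.cvtColor(c['color'],cv2.COLOR_RGB2BGR)); np.savez(f'pics/{f}.npz',**{k:c[k] for k in('color','mtx','dist','rvec','tvec')}); return c
def ld(f): return np.load(f'pics/{f}.npz')
def p2w(c,uv,z):
    u=cv2.undistortPoints(np.array(uv,float).reshape(-1,1,2),c['mtx'],c['dist']).reshape(-1,2)
    R=cv2.Rodrigues(c['rvec'])[0]; o=-R.T@np.ravel(c['tvec']); d=np.c_[u,np.ones(len(u))]@R
    return o+d*((np.broadcast_to(z,len(u))-o[2])/d[:,2])[:,None]
def w2p(c,P): return cv2.projectPoints(np.array(P,float).reshape(-1,1,3),c['rvec'],c['tvec'],c['mtx'],c['dist'])[0].reshape(-1,2)
def crop(f,g,x,y,w,h,s):
    i=cv2.imread(f'pics/{f}.png')[y:y+h,x:x+w]; cv2.imwrite(f'pics/{g}.png',cv2.resize(i,None,fx=s,fy=s,interpolation=cv2.INTER_CUBIC))
E
python3 - <<'E'
from h import *
np.set_printoptions(precision=3,suppress=True)
for n in('top','scene'): snap(n,n+'0')
a=cv2.imread('pics/top0.png');cv2.imwrite('pics/top0b.png',cv2.resize(a,(800,600),interpolation=cv2.INTER_CUBIC))
o=get_obs();print(o)
E
```

```text
{'time': 0.1, 'joint_positions': array([ 1.118,  0.343,  1.525,  0.   ,  1.275, -0.146]), 'dq': array([-0.001, -0.   , -0.003, -0.001, -0.001, -0.001]), 'tau': array([  0.002, -43.2  , -24.47 ,   0.072,   0.052,  -0.   ]), 'tool_pos': array([158.478, 500.384, 404.126]), 'tcp_rot': array([-3.14 , -0.   ,  2.835]), 'contact_force': array([-0.364, -0.031, -0.24 ]), 'moment': array([0.095, 0.012, 0.004]), 'grip_width': 92.09648053859803}
```

View pics/top0b.png

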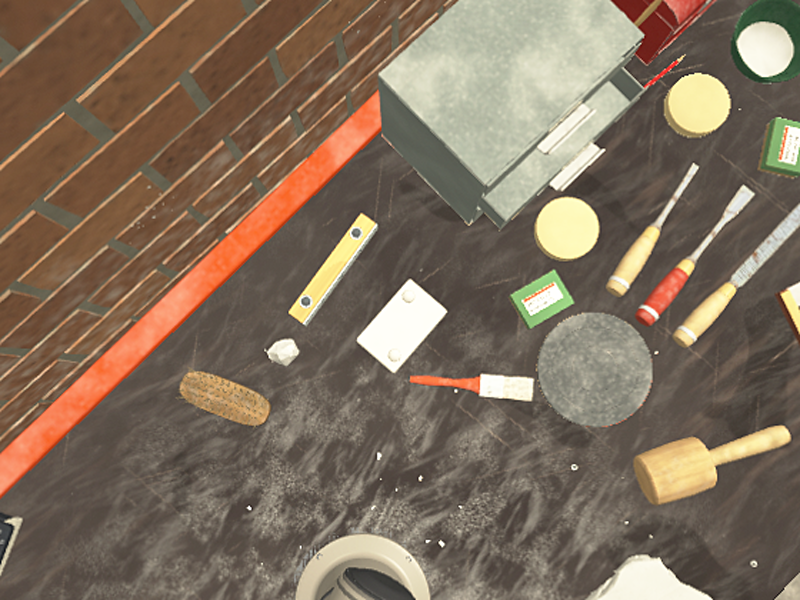

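View pics/scene0.png

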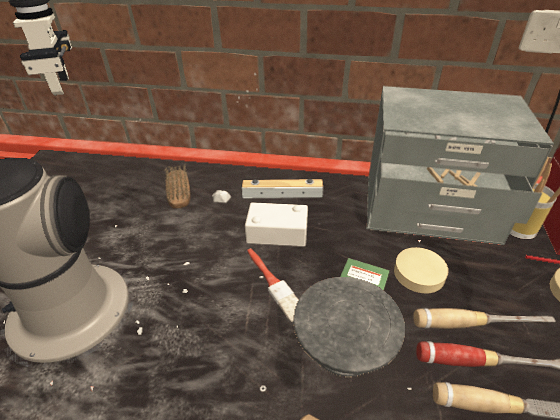

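The top view (800x600) shows the fence at about (290-377, 213-325) and the block at (357-447, 279-372). The dusting brush handle tip is near (410,379), just off the block's near corner, and the shard is at (283,351). I'll crop closer.

```bash
python3 - <<'E'
from h import *
crop('top0','c0',190,140,180,145,4.4)
E
```

```text
(no output)
```

View pics/c0.png

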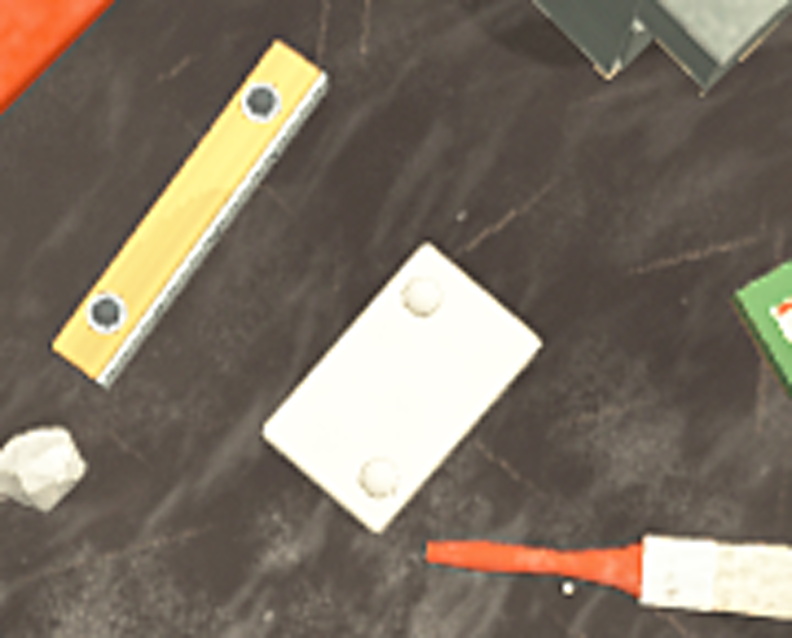

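The crop gives block top corners (428,242), (541,344), (378,532) and (263,432). The fence's front top edge runs from (320,68) to (97,380), and the brush tip is at (427,552).

```bash
python3 - <<'E'
from h import *
np.set_printoptions(precision=1,suppress=True)
c=ld('top0')
f=lambda L:(np.array(L,float)+.5)/4.4+[190,140]-.5
B=p2w(c,f([(428,242),(541,344),(378,532),(263,432)]),55);print(B,B.mean(0),np.linalg.norm(np.roll(B,-1,0)-B,axis=1))
print('block ang',np.degrees(np.arctan2(*(B[0]-B[3])[1::-1])),np.degrees(np.arctan2(*(B[1]-B[2])[1::-1])))
F=p2w(c,f([(320,68),(97,380),(278,40),(53,346)]),35);print(F,np.linalg.norm(F[0]-F[1]),np.linalg.norm(F[0]-F[2]))
G=p2w(c,f([(327,82),(105,386)]),0);print(G,np.linalg.norm(G[0]-G[1]))
for q in(F,G):print('fence',np.degrees(np.arctan2(*(q[0]-q[1])[1::-1])))
print('bolts',p2w(c,f([(261,101),(106,312)]),42))
print('brush tip',p2w(c,f([(427,552)]),7),'cab',p2w(c,f([(605,78),(705,93)]),0),'shard',p2w(c,f([(40,468),(85,465)]),15),'box',p2w(c,f([(737,295)]),36))
R=cv2.Rodrigues(c['rvec'])[0];print('cam',-R.T@c['tvec'].ravel())
E
```

```text
[[ 509.1  -60.4   55. ]
 [ 458.3 -119.2   55. ]
 [ 360.6  -39.    55. ]
 [ 409.6   20.7   55. ]] [434.4 -49.5  55. ] [ 77.7 126.4  77.2 128.4]
block ang -39.174052736709264 -39.379043647255585
[[602.1  -1.7  35. ]
 [435.3 108.5  35. ]
 [616.4  20.8  35. ]
 [452.3 131.9  35. ]] 199.8950984038171 26.579576741169106
[[602.1  -4.3   0. ]
 [435.  108.6   0. ]] 201.68883531796575
fence -33.4374367554126
fence -34.0447667487478
bolts [[582.4  28.2  42. ]
 [470.  104.3  42. ]]
brush tip [[351.8 -64.6   7. ]] cab [[ 608.4 -153.6    0. ]
 [ 601.7 -207.4    0. ]] shard [[389.9 139.   15. ]
 [392.1 115.6  15. ]] box [[ 488.5 -221.1   36. ]]
cam [ 337.   -49.3 1260.9]
```

Measured, with the fence at about -34° and its face centre at (518.5, 53):
- **Block in the fence frame:** centre x = -12, y = -92, turned -5.3°, leaving about 52 mm to go.
- **Plan:** lower the partly open jaw line behind the back long side, parallel to the fence. Then push with the outer faces of both fingers. The +x finger touches first and squares the block.

First I'll move round at height.

```bash
python3 -m pendant '[[[-0.306,-0.166,0],[0,0,1.2],0.07],[[-0.306,-0.166,0],[0,0,1.2],0.07],[[-0.306,-0.166,0],[0,0,1.2],0.07],[[-0.306,-0.166,0],[0,0,1.2],0.07],[[-0.306,-0.166,0],[0,0,1.2],0.07],[[-0.306,-0.166,0],[0,0,1.2],0.07],[[-0.306,-0.166,0],[0,0,1.2],0.07],[[-0.306,-0.166,0],[0,0,1.2],0.07],[[-0.306,-0.166,0],[0,0,1.2],0.07],[[-0.306,-0.166,0],[0,0,1.2],0.07]]'; cat > rel.py <<'E'
from h import *
import sys
from scipy.spatial.transform import Rotation as Ro
# args: fence x, fence y, tcp z (mm), yaw deg
fx,fy,z,yaw=map(float,sys.argv[1:5]); a=np.radians(-34)
u=np.array([np.cos(a),np.sin(a)]); v=np.array([-u[1],u[0]])
w=np.r_[np.array([518.5,53])+fx*u+fy*v,z]
o=get_obs(); R=Ro.from_euler('xyz',o['tcp_rot']); T=Ro.from_euler('xyz',[np.pi,0,np.radians(yaw)])
r=np.array(o['tool_pos'][:2])-[518.5,53]
print('t',o['time'],'now fence',(r@u).round(1),(r@v).round(1),o['tool_pos'].round(1),'F',o['contact_force'].round(1),'grip',round(o['grip_width'],1))
print('world target',w.round(1),'shift m',(R.inv().apply(w-o['tool_pos'])/1000).round(4),'turn',(R.inv()*T).as_rotvec().round(3))
E
python3 rel.py -8 -162 340 56
```

```text
time: 0.93
tool_pos: [402.4, 247.2, 404.3]
tcp_rot: [3.141, 0.001, 1.624]
contact_force: [-0.1, 0.2, 0.2]
grip_width: 70.0
t 0.9333 now fence -204.8 96.1 [402.4 247.2 404.3] F [-0.1  0.2  0.2] grip 70.0
world target [421.3 -76.8 340. ] shift m [-0.3245  0.0017  0.0646] turn [0.    0.001 0.646]
```

```bash
python3 -m pendant '[[[-0.324,0.002,0.064],[0,0,0.646],0.07],[[-0.324,0.002,0.064],[0,0,0.646],0.07],[[-0.324,0.002,0.064],[0,0,0.646],0.07],[[-0.324,0.002,0.064],[0,0,0.646],0.07],[[-0.324,0.002,0.064],[0,0,0.646],0.07],[[-0.324,0.002,0.064],[0,0,0.646],0.07],[[-0.324,0.002,0.064],[0,0,0.646],0.07],[[-0.324,0.002,0.064],[0,0,0.646],0.07],[[-0.324,0.002,0.064],[0,0,0.646],0.07],[[-0.324,0.002,0.064],[0,0,0.646],0.07]]'; python3 rel.py -8 -162 192 56; python3 - <<'E'
from h import *
snap('wrist','w0')
E
```

```text
time: 1.77
tool_pos: [422.6, -75.2, 340.0]
tcp_rot: [-3.14, 0.0, 0.984]
contact_force: [-0.2, 0.3, -0.5]
grip_width: 70.1
t 1.7667 now fence -7.8 -159.9 [422.6 -75.2 340. ] F [-0.2  0.3 -0.5] grip 70.1
world target [421.3 -76.8 192. ] shift m [-0.0021  0.      0.148 ] turn [-0.002  0.     0.007]
```

View pics/w0.png

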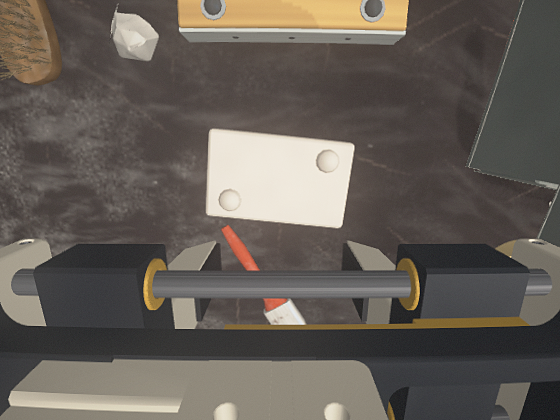

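The wrist view shows the block from (207,130) to (354,228) and the fence front edge from (180,30) to (406,32). The brush handle tip is at (225,228) and the handle passes near the left finger. I'll check these numbers before going down.

```bash
python3 - <<'E'
from h import *
np.set_printoptions(precision=1,suppress=True)
c=ld('w0');a=np.radians(-34);u=np.array([np.cos(a),np.sin(a)]);v=np.array([-u[1],u[0]])
def fr(uv,z): 
    P=p2w(c,uv,z)[:,:2]-[518.5,53]; return np.c_[P@u,P@v]
B=fr([(209,130),(354,143),(343,227),(207,214)],53);print('block',B,B.mean(0),np.linalg.norm(np.roll(B,-1,0)-B,axis=1))
F=fr([(180,29),(407,31)],35);print('fence top',F,'bot',fr([(183,41),(404,43)],0))
print('bolts',fr([(213,8),(372,8)],42))
print('brush',fr([(225,228),(245,262),(222,234),(240,268),(270,308)],8))
E
```

```text
block [[ -70.8  -87.9]
 [  56.2  -98.1]
 [  51.2 -175.7]
 [ -76.8 -163.9]] [ -10.  -131.4] [127.5  77.7 128.5  76.2]
fence top [[-96.5  -2.3]
 [101.   -2.2]] bot [[-105.2   -2.3]
 [ 112.4   -2.3]]
bolts [[-65.6  11.4]
 [ 67.2  12.6]]
brush [[ -69.4 -192.3]
 [ -48.3 -232.9]
 [ -73.1 -199.3]
 [ -54.2 -240.5]
 [ -19.9 -292.7]]
```

The wrist check caught an arithmetic slip of mine. The block centre is at fence y = -131, not -92, so my planned descent point was over the block. Its back edge is at -164 to -176, and the brush tip is at (-70,-192). I'll descend at (0,-198) with the fingers narrower (46 mm), which clears both.

```bash
python3 rel.py 0 -198 195 56; python3 -m pendant '[[[-0.038,0.008,0],[0,0,0.007],0.046],[[-0.038,0.008,0],[0,0,0.007],0.046],[[-0.038,0.008,0.04],[0,0,0.007],0.046],[[-0.038,0.008,0.08],[0,0,0.007],0.046]]'; python3 rel.py 0 -198 195 56; python3 - <<'E'
from h import *
snap('wrist','w1')
E
```

```text
t 1.8167 now fence -8.5 -158.8 [422.6 -73.9 340.3] F [ 0.4  0.1 -0.1] grip 70.4
world target [ 407.8 -111.1  195. ] shift m [-0.0392  0.0084  0.1453] turn [-0.001 -0.     0.009]
time: 2.15
tool_pos: [409.4, -108.9, 261.8]
tcp_rot: [3.134, -0.001, 0.983]
contact_force: [-0.1, -0.8, -0.7]
grip_width: 48.5
t 2.15 now fence 0.1 -195.2 [ 409.4 -108.9  261.8] F [-0.1 -0.8 -0.7] grip 48.5
world target [ 407.8 -111.1  195. ] shift m [-0.0029 -0.0006  0.0668] turn [ 0.007 -0.001  0.005]
```

View pics/w1.png

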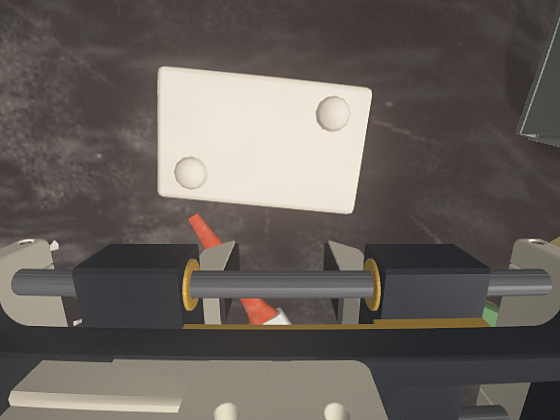

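The block fills (158,68)-(371,213). The brush tip is at (193,215), and its handle passes behind the left finger to (262,300). I'll check that finger's clearance.

```bash
python3 - <<'E'
from h import *
np.set_printoptions(precision=1,suppress=True)
c=ld('w1');a=np.radians(-34);u=np.array([np.cos(a),np.sin(a)]);v=np.array([-u[1],u[0]])
def fr(uv,z): 
    P=p2w(c,uv,z)[:,:2]-[518.5,53]; return np.c_[P@u,P@v]
print('block',fr([(158,68),(371,90),(352,214),(158,196)],54))
print('brush',fr([(200,214),(218,240),(262,298),(275,312)],8))
E
```

```text
block [[ -70.5  -88.1]
 [  55.6  -99.7]
 [  49.  -176.4]
 [ -77.6 -164.8]]
brush [[ -63.6 -189.4]
 [ -50.  -211.9]
 [ -13.8 -266.5]
 [  -2.3 -280.7]]
```

Clear by about 11 mm. I'll shift 6 mm towards +x, narrow to 40 mm and go down.

```bash
python3 -m pendant '[[[-0.002,0.006,0],[0,0,0],0.04],[[-0.002,0.006,0.02],[0,0,0],0.04],[[-0.002,0.006,0.045],[0,0,0],0.04],[[-0.002,0.006,0.065],[0,0,0],0.04],[[-0.002,0.006,0.065],[0,0,0],0.04]]'; python3 rel.py 6 -180 195 56
```

```text
time: 2.62
tool_pos: [412.9, -113.9, 195.3]
tcp_rot: [-3.139, 0.0, 0.983]
contact_force: [-1.0, 0.4, 1.3]
grip_width: 39.9
t 2.6167 now fence 5.8 -197.4 [ 412.9 -113.9  195.3] F [-1.   0.4  1.3] grip 39.9
world target [422.8 -99.6 195. ] shift m [0.0174 0.0003 0.0003] turn [-0.002  0.     0.006]
```

```bash
python3 -m pendant '[[[0.005,0,0],[0,0,0.003],0.04],[[0.010,0,0],[0,0,0.003],0.04],[[0.015,0,0],[0,0,0.003],0.04],[[0.020,0,0],[0,0,0.003],0.04],[[0.025,0,0],[0,0,0.003],0.04],[[0.030,0,0],[0,0,0.003],0.04],[[0.035,0,0],[0,0,0.003],0.04],[[0.040,0,0],[0,0,0.003],0.04],[[0.045,0,0],[0,0,0.003],0.04],[[0.050,0,0],[0,0,0.003],0.04]]'; python3 rel.py 6 -92 195 56; python3 - <<'E'
from h import *
snap('wrist','w2')
E
```

```text
time: 3.45
tool_pos: [440.6, -73.1, 197.4]
tcp_rot: [3.14, 0.001, 0.981]
contact_force: [-5.6, -8.7, 8.1]
grip_width: 40.5
t 3.45 now fence 5.9 -148.1 [440.6 -73.1 197.4] F [-5.6 -8.7  8.1] grip 40.5
world target [472.  -26.6 195. ] shift m [0.0561 0.0002 0.0023] turn [0.002 0.001 0.003]
```

View pics/w2.png

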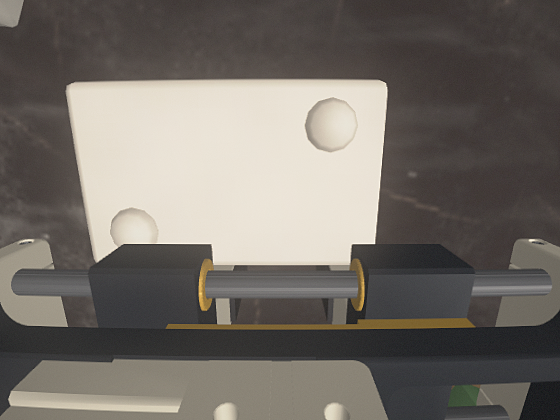

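The block has squared up: its front edge runs (69,83)-(387,80), almost level. The tool shows +8 N vertical and has risen about 2 mm, so contact is probably high on the block, which risks tipping it. I'll back off and tilt the tool about 7° with the tips leading, so the fingertips bear low.

```bash
python3 rel.py 6 -92 195 56|head -1; python3 -m pendant '[[[-0.012,0,0],[0,0,0],0.04],[[-0.032,0,0],[0,0.12,0],0.04],[[-0.032,0,0.008],[0,0.12,0],0.04],[[-0.032,0,0.008],[0,0.12,0],0.04]]'; python3 rel.py 6 -92 195 56|head -1; python3 - <<'E'
from h import *
snap('scene','s1'); crop('s1','s1c',160,150,200,130,4)
E
```

```text
t 3.5 now fence 5.9 -147.4 [441.  -72.5 197.4] F [-3.2 -4.8  4.9] grip 40.1
time: 3.83
tool_pos: [422.2, -99.9, 188.1]
tcp_rot: [3.141, -0.122, 0.977]
contact_force: [-0.3, -0.5, -0.0]
grip_width: 39.7
t 3.8333 now fence 5.7 -180.6 [422.2 -99.9 188.1] F [-0.3 -0.5 -0. ] grip 39.7
```

View pics/s1c.png

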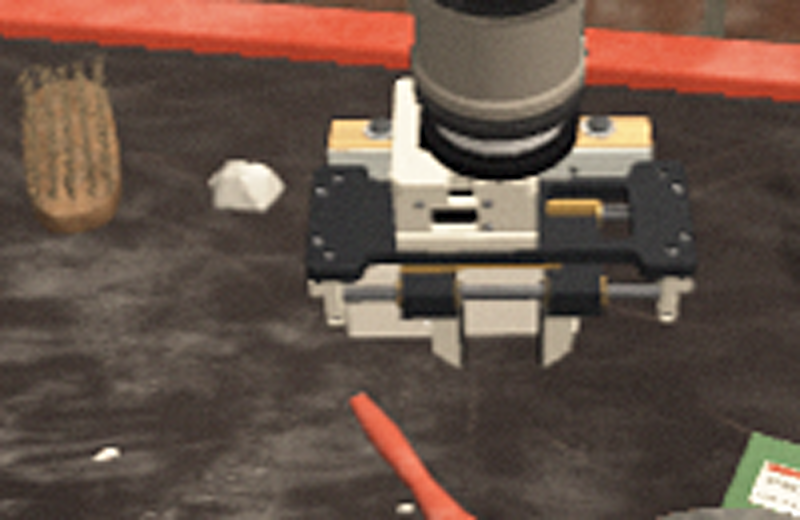

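The scene view shows the brush undisturbed with its tip at (357,398), and the fingertips tucked behind the block with a gap. The tips are 11 mm above the worktop, and there are about 67 mm to go to flush. I'll push 50 mm and check the force.

```bash
python3 -m pendant '[[[0.005,0,0.0006],[0,0,0],0.04],[[0.010,0,0.0012],[0,0,0],0.04],[[0.015,0,0.0018],[0,0,0],0.04],[[0.020,0,0.0025],[0,0,0],0.04],[[0.025,0,0.0031],[0,0,0],0.04],[[0.030,0,0.0037],[0,0,0],0.04],[[0.035,0,0.0043],[0,0,0],0.04],[[0.040,0,0.0049],[0,0,0],0.04],[[0.045,0,0.0055],[0,0,0],0.04],[[0.050,0,0.0061],[0,0,0],0.04]]'; python3 rel.py 6 -92 195 56|head -1; python3 - <<'E'
from h import *
snap('wrist','w3')
E
```

```text
time: 4.72
tool_pos: [450.8, -57.1, 188.2]
tcp_rot: [3.141, -0.118, 0.981]
contact_force: [-4.5, -6.7, 6.4]
grip_width: 39.7
t 4.7167 now fence 5.5 -129.2 [450.8 -57.1 188.2] F [-4.5 -6.7  6.4] grip 39.7
```

View pics/w3.png

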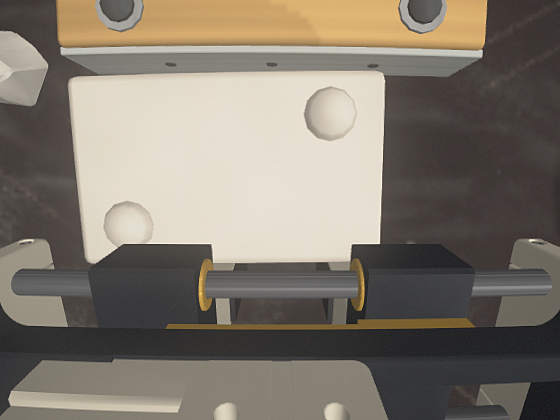

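The block is now near the fence, but its right end leads by about 2°: the front edge runs (75,80)-(385,72) against the fence's (60,48)-(487,50). I'll measure it.

```bash
python3 - <<'E'
from h import *
np.set_printoptions(precision=1,suppress=True)
c=ld('w3');a=np.radians(-34);u=np.array([np.cos(a),np.sin(a)]);v=np.array([-u[1],u[0]])
def fr(uv,z): 
    P=p2w(c,uv,z)[:,:2]-[518.5,53]; return np.c_[P@u,P@v]
print('block',fr([(69,80),(384,71),(380,261),(83,263)],54))
print('fence top',fr([(60,48),(487,50)],35),'bot',fr([(88,74),(466,77)],0))
E
```

```text
block [[-79.5 -21.7]
 [ 46.7 -18.6]
 [ 48.8 -96.2]
 [-80.2 -98. ]]
fence top [[-96.3  -1.7]
 [100.8  -1.9]] bot [[-105.7   -2.7]
 [ 112.7   -3.6]]
```

The block is at fence x = -16, with its right end about 3 mm ahead and 17-20 mm to go. I'll back off, centre the fingers on it, spread them to 70 mm and push the rest of the way.

```bash
python3 -m pendant '[[[-0.009,0,-0.001],[0,0,0],0.04],[[-0.009,-0.021,-0.001],[0,0,0],0.07],[[-0.009,-0.021,-0.001],[0,0,0],0.07],[[-0.009,-0.021,-0.001],[0,0,0],0.07],[[-0.004,-0.021,-0.0005],[0,0,0],0.07],[[0.001,-0.021,0],[0,0,0],0.07],[[0.005,-0.021,0.0006],[0,0,0],0.07],[[0.009,-0.021,0.0011],[0,0,0],0.07],[[0.013,-0.021,0.0016],[0,0,0],0.07]]'; python3 rel.py 6 -92 195 56|head -1
python3 -m pendant '[[[0.002,0,0.0003],[0,0,0],0.07],[[0.004,0,0.0005],[0,0,0],0.07]]';  python3 rel.py 6 -92 195 56|head -1
```

```text
time: 5.52
tool_pos: [440.9, -35.2, 187.6]
tcp_rot: [3.141, -0.119, 0.979]
contact_force: [-3.4, -5.3, 3.3]
grip_width: 70.4
t 5.5167 now fence -15.0 -116.5 [440.9 -35.2 187.6] F [-3.4 -5.3  3.3] grip 70.4
time: 5.68
tool_pos: [442.1, -32.9, 187.6]
tcp_rot: [-3.141, -0.116, 0.981]
contact_force: [-20.4, -31.3, 15.1]
grip_width: 69.9
t 5.6833 now fence -15.3 -113.9 [442.1 -32.9 187.6] F [-20.4 -31.3  15.1] grip 69.9
```

The force jumped to 37 N at the expected flush position, with the finger faces at about y = -83. I'll back off and check.

```bash
python3 -m pendant '[[[-0.005,0,-0.0006],[0,0,0],0.07],[[-0.03,0,-0.004],[0,0,0],0.07],[[-0.04,0,-0.005],[0,0,0],0.07],[[-0.04,0,-0.03],[0,0,0],0.07],[[-0.04,0,-0.07],[0,0,0],0.07],[[-0.04,0,-0.09],[0,0,0],0.07],[[-0.04,0,-0.09],[0,0,0],0.07]]'; python3 - <<'E'
from h import *
snap('wrist','w4');crop('w4','w4c',40,0,480,300,1.65)
E
```

```text
time: 6.27
tool_pos: [416.0, -74.3, 275.9]
tcp_rot: [3.133, -0.122, 0.979]
contact_force: [0.9, -0.5, -0.1]
grip_width: 70.2
```

View pics/w4c.png

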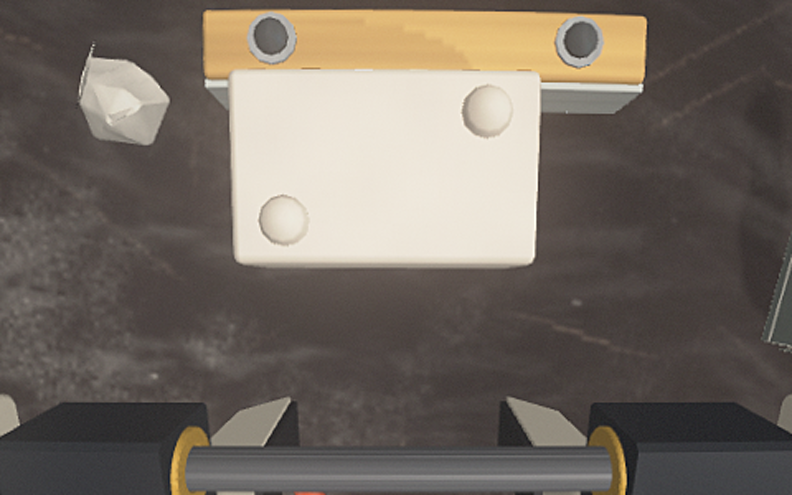

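The block now lies along the fence. In the crop its front edge runs (231,71)-(540,72), parallel to the fence edge (204,83)-(645,84). Next I'll measure the gap and the end margins.

```bash
python3 - <<'E'
from h import *
np.set_printoptions(precision=1,suppress=True)
c=ld('w4');a=np.radians(-34);u=np.array([np.cos(a),np.sin(a)]);v=np.array([-u[1],u[0]])
def fr(uv,z):
    uv=(np.array(uv,float)+.5)/1.65+[40,0]-.5
    P=p2w(c,uv,z)[:,:2]-[518.5,53]; return np.c_[P@u,P@v]
B=fr([(230,71),(540,72),(535,265),(234,264)],53);print('block',B,B.mean(0))
print('fence top',fr([(204,83),(645,84)],35),'bolts',fr([(270,38),(579,40)],42))
snap('top','t4');crop('t4','t4c',190,140,180,145,4.4)
E
```

```text
block [[-80.2  -5.3]
 [ 47.   -5.2]
 [ 47.5 -83.9]
 [-81.3 -83.6]] [-16.7 -44.5]
fence top [[-97.8  -2.9]
 [100.2  -2. ]] bolts [[-66.1  12.6]
 [ 66.8  12.9]]
```

View pics/t4c.png

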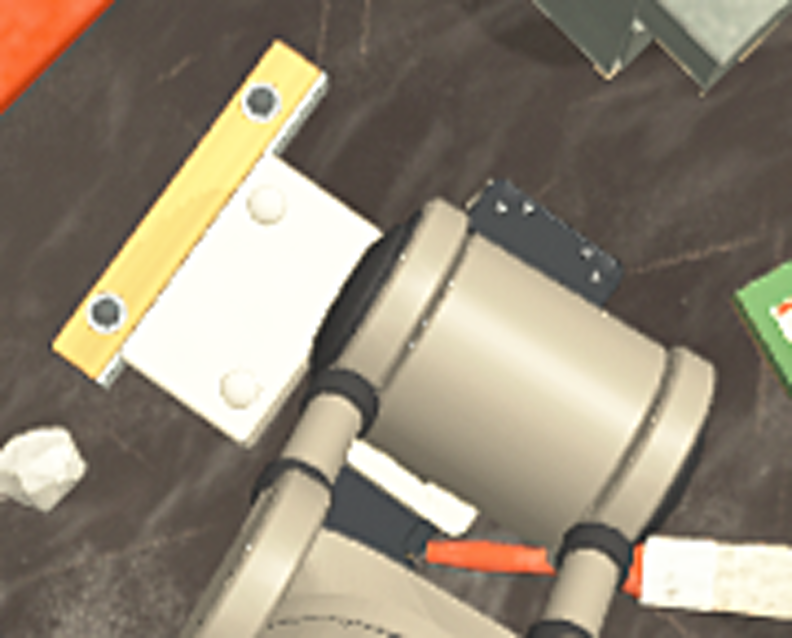

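Measured: block parallel within 0.3°, centre x = -17 (about -18 from the fence's middle), and a seam of 0-2 mm, which is at the calibration limit. The top view agrees, and the shard and brush have not moved. I'll press gently once more to make sure it is seated, then look straight down the seam.

```bash
python3 -m pendant '[[[0,0,0.04],[0,0,0],0.07],[[0,0,0.08],[0,0,0],0.07],[[0,0,0.085],[0,0,0],0.07],[[0.02,0,0.0875],[0,0,0],0.07],[[0.028,0,0.0885],[0,0,0],0.07],[[0.032,0,0.089],[0,0,0],0.07],[[0.035,0,0.0894],[0,0,0],0.07],[[0.037,0,0.0896],[0,0,0],0.07]]'; python3 rel.py 0 -90 195 56|head -1; python3 -m pendant '[[[0.001,0,0],[0,0,0],0.07],[[0.002,0,0],[0,0,0],0.07],[[0.002,0,0],[0,0,0],0.07]]'; python3 rel.py 0 -90 195 56|head -1
```

```text
time: 7.03
tool_pos: [441.2, -34.1, 188.4]
tcp_rot: [3.14, -0.12, 0.98]
contact_force: [-1.2, -3.8, 0.4]
grip_width: 70.4
t 7.0333 now fence -15.4 -115.5 [441.2 -34.1 188.4] F [-1.2 -3.8  0.4] grip 70.4
time: 7.28
tool_pos: [441.5, -33.6, 188.4]
tcp_rot: [3.141, -0.119, 0.979]
contact_force: [-4.6, -8.5, 1.5]
grip_width: 70.1
t 7.2833 now fence -15.4 -114.9 [441.5 -33.6 188.4] F [-4.6 -8.5  1.5] grip 70.1
```

```bash
python3 -m pendant '[[[0.001,0,0],[0,0,0],0.07],[[0.002,0,0],[0,0,0],0.07],[[0.002,0,0],[0,0,0],0.07]]'; python3 rel.py 0 -90 195 56|head -1
```

```text
time: 7.53
tool_pos: [441.9, -33.1, 188.4]
tcp_rot: [3.142, -0.117, 0.979]
contact_force: [-11.2, -19.7, 5.6]
grip_width: 69.8
t 7.5333 now fence -15.4 -114.2 [441.9 -33.1 188.4] F [-11.2 -19.7   5.6] grip 69.8
```

```bash
python3 -m pendant '[[[0.001,0,0],[0,0,0],0.07],[[0.0015,0,0],[0,0,0],0.07],[[0.0015,0,0],[0,0,0],0.07]]'; python3 rel.py 0 -90 195 56|head -1; python3 -m pendant '[[[-0.005,0,-0.0006],[0,0,0],0.07],[[-0.03,0,-0.004],[0,0,0],0.07],[[-0.04,0,-0.005],[0,0,0],0.07],[[-0.04,0,-0.03],[0,0,0],0.07],[[-0.04,0,-0.07],[0,0,0],0.07],[[-0.04,0,-0.11],[0,0,0],0.07],[[-0.04,0,-0.13],[0,-0.12,0],0.07],[[-0.04,0,-0.13],[0,-0.12,0],0.07]]'; python3 rel.py -15 -60 320 56; python3 - <<'E'
from h import *
c=ld('w0');R=cv2.Rodrigues(c['rvec'])[0];print('cam',(-R.T@c['tvec'].ravel()).round(1),R[2].round(3),'tcp 422.6 -75.2 340')
E
```

```text
time: 7.78
tool_pos: [442.2, -32.7, 188.5]
tcp_rot: [-3.141, -0.115, 0.979]
contact_force: [-15.8, -28.6, 6.2]
grip_width: 69.7
t 7.7833 now fence -15.3 -113.7 [442.2 -32.7 188.5] F [-15.8 -28.6   6.2] grip 69.7
time: 8.45
tool_pos: [413.8, -76.8, 317.5]
tcp_rot: [3.131, 0.005, 0.978]
contact_force: [0.5, 0.3, 0.4]
grip_width: 69.8
t 8.45 now fence -14.2 -166.2 [413.8 -76.8 317.5] F [0.5 0.3 0.4] grip 69.8
world target [472.5  11.6 320. ] shift m [ 0.1062 -0.0007 -0.0031] turn [0.011 0.005 0.001]
cam [462.  -17.6 319.8] [-0.146 -0.216 -0.965] tcp 422.6 -75.2 340
```

```bash
python3 -m pendant '[[[0.035,0,0],[0,0,0],0.07],[[0.07,0,0],[0,0,0],0.07],[[0.1,0,0],[0,0,0],0.07],[[0.1,0,0],[0,0,0],0.07],[[0.1,0,0],[0,0,0],0.07]]'; python3 - <<'E'
from h import *
snap('wrist','w5');crop('w5','w5c',100,20,340,240,2.35)
c=ld('w5');R=cv2.Rodrigues(c['rvec'])[0];print('cam',(-R.T@c['tvec'].ravel()).round(1))
E
```

```text
time: 8.87
tool_pos: [469.0, 8.4, 312.0]
tcp_rot: [-3.141, -0.001, 0.982]
contact_force: [-1.0, 0.1, 0.5]
grip_width: 69.6
cam [508.5  65.8 291.9]
```

View pics/w5c.png

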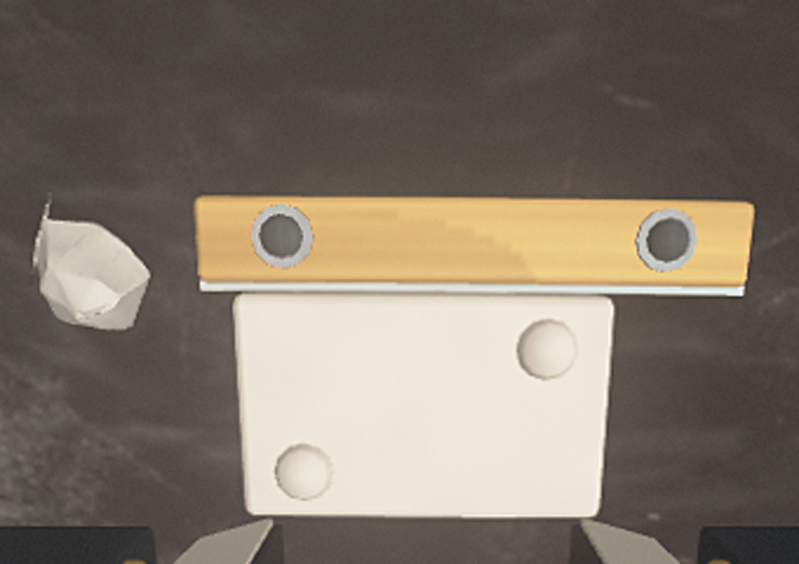

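Seen from above the fence, the seam looks closed. The block edge is near row 297, and the fence edge goes from 291 on the left to 295 on the right, a possible 0.3-0.4° difference. I'll fit the lines numerically.

```bash
python3 - <<'E'
from h import *
np.set_printoptions(precision=2,suppress=True,linewidth=160)
c=ld('w5');im=c['color'].astype(float);a=np.radians(-34);u=np.array([np.cos(a),np.sin(a)]);v=np.array([-u[1],u[0]])
def fr(uv,z):
    P=p2w(c,uv,z)[:,:2]-[518.5,53]; return np.c_[P@u,P@v]
B=im[:,:,2]; g=cv2.GaussianBlur(B,(5,1),0)
def edge(x0,x1,r0,r1,sgn,z,name,img=g):
    pts=[]
    for x in range(x0,x1,4):
        d=sgn*np.diff(img[r0:r1,x]); k=d.argmax(); 
        if 0<k<len(d)-1:
            q=d[k-1]-2*d[k]+d[k+1]; pts.append((x,r0+k+.5+(0.5*(d[k-1]-d[k+1])/q if q else 0)))
    P=fr(pts,z); s,b=np.polyfit(P[:,0],P[:,1],1); r=P[:,1]-s*P[:,0]-b; k=abs(r)<1.5; s,b=np.polyfit(P[k,0],P[k,1],1)
    print(name,'ang',round(np.degrees(np.arctan(s)),2),'y at -80,-16,48',np.round(np.polyval([s,b],[-80,-16,48]),2),k.sum(),len(k))
edge(190,410,100,110,-1,35,'wood back top');edge(188,415,98,112,1,35,'wood back top+')
edge(190,412,134,145,1,35,'wood/alu')
edge(366,412,141,150,-1,35,'alu front free right')
edge(205,350,230,245,-1,54,'block back')
for x in (205,225,250,275,300,325,345,356): print(x,B[136:156,x].astype(int), im[136:156,x,0].astype(int))
E
```

```text
wood back top ang 0.96 y at -80,-16,48 [27.76 28.83 29.9 ] 19 28
wood back top+ ang -0.13 y at -80,-16,48 [28.81 28.66 28.51] 50 57
wood/alu ang -0.21 y at -80,-16,48 [-0.34 -0.58 -0.81] 56 56
alu front free right ang -0.36 y at -80,-16,48 [-2.73 -3.13 -3.52] 12 12
block back ang -0.31 y at -80,-16,48 [-81.93 -82.28 -82.62] 37 37
205 [124 117 107 114 175 218 213 164 105 169 193 202 208 216 217 218 217 217 217 217] [226 220 209 188 194 222 223 175 126 200 223 227 231 235 237 237 237 237 237 237]
225 [127 122 111 103 174 218 216 182 134 165 192 203 208 217 219 217 217 219 217 218] [228 223 212 183 197 222 223 197 161 195 222 228 231 236 238 238 237 237 238 238]
250 [128 124 111  91 175 219 223 182 136 158 185 197 205 215 217 217 218 217 218 217] [230 227 213 179 198 223 226 196 159 189 219 225 231 235 237 237 237 237 238 237]
275 [130 125 116  97 153 202 226 198 145 154 184 200 208 214 219 220 218 218 220 220] [230 226 216 188 190 215 227 207 170 184 218 227 232 235 238 239 238 238 239 239]
300 [131 127 118 102 123 192 223 214 163 146 181 197 207 212 218 219 218 217 218 218] [230 227 217 196 178 208 222 221 186 177 216 226 231 234 238 238 238 238 238 238]
325 [128 125 118 102 125 189 224 223 165 127 175 196 205 213 218 221 219 220 220 222] [230 227 217 199 186 208 224 223 177 157 208 225 230 234 239 239 239 239 239 240]
345 [136 134 130 114 106 174 224 227 197 130 163 191 204 208 219 220 219 219 219 219] [238 236 232 217 195 200 222 224 199 158 194 221 229 232 238 239 238 238 238 238]
356 [132 135 128 115 107 168 225 231 199  96 151 191 199 206 216 217 217 217 217 218] [237 237 232 220 202 199 224 229 193 119 181 222 226 230 236 237 237 236 237 237]
```

The line fits agree. The block's back edge is at -0.31°, and the fence edges at -0.21° and -0.36°. Back edge to fence face measures 79.2 mm against the nominal 80, so the block is flush. The seam is an even dark line about one pixel wide. The gripper is well clear, so I'm handing in.

```bash
python3 -c "
from plant import *
o=get_obs();print(o['time'],o['contact_force'].round(1));print(close_job())"
```

```text
8.9167 [-1.2  0.1 -0.3]
the job is handed in; nothing more can be done
None
```

The block now lies with a long side flush along the metal face of the fence, and the job was handed in at 8.9 s with the gripper clear. I pushed with both fingers together instead of nudging one end and then the other. The first push squared the block, and the later ones slid it to the fence and pressed it there.

**Last checks**
- **Flush:** the block is parallel to the fence to about 0.1°. Its back edge measures 79 mm from the face against a nominal 80, with only a thin, even seam visible. On the last press the force rose steeply to about 33 N with little movement, as it would against the fence.
- **Ends:** the block sits about 18 mm off the middle, towards the robot-side end. That is within the 35 mm allowed, with about 17 mm to spare at the nearer end.
- **Other things:** the shard and dusting brush looked unmoved in the top view taken after the main push. The scrub brush looked unmoved in an earlier scene view. I didn't look closely at the screw box or tape again, but the gripper never went near them.

**Problems and disagreements**
- **Position error:** I first worked out the block's distance from the fence wrongly by about 40 mm. The wrist picture showed it before I lowered the gripper.
- **Possible tipping:** during the first push the tool showed about 8 N upward and rose about 2 mm. I then tilted the fingers to push lower. I saw no tipping in the pictures, but I can't fully rule out a slight lift.
- **Seam reading:** an earlier, coarser measurement suggested a seam of 0–2 mm and up to 0.3° of skew, within the camera's accuracy. The closer fit after the final press gave the figures above.

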